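# Slide the vee block out of the row and press it home on the sprung stop

### The arm

A 7-joint arm with a two-finger parallel gripper is mounted at the origin on the work surface. World frame = base frame: x ahead of the robot, y to its left, z up, the work surface at z = 0. Lengths are in mm, angles in rad, forces in N, time in s.
With the tool pointing down it reaches from about 425 to 825 mm from the base axis. Payload 3.6 kg.
Tool frame: the origin (TCP) lies between the finger pads; the fingertips stand 14 mm ahead of it and the grasp point (between the pads) lies 5 mm behind it; z points along the fingers, y is the direction in which the jaws open and shut (so a half turn about z gives the same grasp; the last joint's range is limited). The gripper opens to 93 mm and grips with 3 to 60 N. Pads are 15 mm wide; open, the fingers measure 128 mm over their backs; the gripper's body (75 mm by 188 mm) begins 65 mm behind the grasp point.
Start: joints at [-0.026, 0.615, -0.013, 1.423, 0.008, 1.103, -0.04], TCP at [649.971, 0.023, 232.64] pointing down, gripper open.
Joint ranges: [-3.12, 3.12], [-0.3, 2.06], [-1.34, 1.32], [0.26, 2.42], [-1.36, 4.5], [0.01, 1.98], [-2.84, 2.84]. Speed limits (rad/s): [2.79, 2.79, 3.14, 3.14, 3.14, 3.14, 3.14].

### API

Orientations are given as a unit quaternion [w, x, y, z].
In Python, from rig import manip gives the robot as it stands.
- The arm moves only by the shell command python3 -m crank 'ROWS'. ROWS is text: rows parted by semicolons, each of 5 numbers parted by spaces: the shift along the world's x, y, z in cm, then the turn about the world's z in rad, then the finger opening in cm, from 0 to 9.3. In form: dx dy dz yaw jaw; .... A call has exactly 8 rows; each row is the pose to reach, as a shift and turn from the pose commanded when the call began; what a row does not reach only later rows make up. A row lasts 1/8 s, in which the tool goes at most 62.5 mm and 10.7 degrees, less where a joint would pass 70% of its speed; a pose out of reach is approached as far as the arm can. A call with a gripper value outside its range is refused whole. The fingers move at their own pace and stop on an object; the grip force is fixed at half the most. Time passes only in rows, so rows that repeat a pose let the fingers close, or fill a call up. It gives the time, the measured TCP pose, the force and the opening at its end, in the units of the state.
- manip.read_state(): the state, without advancing time (a new reading comes with each control period).
- manip.camera(name): name is "scene" or "side" or "wrist"; returns a dict with "frame" (400x640x3 uint8, red, green, blue), "intrinsics" (3x3 intrinsics, pixels), "k1" (the pictures are not rectified: a ray, as slopes to the right and down, at radius r is drawn at 1 + k1 r^2 times it, then the intrinsics apply), "origin" and "attitude" of the camera in the world. Camera axes: x right, y down, z forward; pixel columns grow to the right and rows downward; lengths in mm; the calibration is good to about 2 mm. A picture is of the moment at which its call begins. There is no depth.
- manip.sign_off(): hands the job in, once; it reports no verdict.
The state is a dict: "time_s": time; "joints": joint angles; "joint_velocities": joint speeds; "tau": joint torques, N m; "ee_pos": TCP position; "tcp_rot": TCP orientation; "ft_force": force on the tool from outside, world axes, zero at the start; "torque": the same for the moment, N m; "width": opening from 0.0 (shut) to 1.0 (fully open).
Only numpy, scipy, OpenCV 4.12 (cv2) and the standard library are available. Lean on these libraries where they do the work, as an engineer would, in place of code of your own. Each camera call takes 0.05 s, during which the arm holds its last target.

### The job

On the surface plate, push the block with the vee groove along its top lengthwise out of the tight row of four, without shifting the other three blocks, and keep it flat on the plate as it slides. Push it on until it sits square against the sprung stop bar, press it home there with about 10 newtons for a moment (never more than 18 on the bar), then ease off gently and leave it resting at the bar.

Things in the scene. Friction and masses are not known exactly. Their poses are not given: they have to be found in the camera images.
- plate: Dark cast-iron surface plate, 280 (x) x 420 (y) x 30 mm, fixed. Origin: centre of its underside; its top is 30 mm above. Its +x points from the row of blocks to the stop bar. Bolted on top near the +x edge is a grey housing 26 x 240 mm, 32 mm high, behind the stop bar.
- stop: Steel stop bar across the plate in front of the grey housing, 12 thick (x) x 230 (y) x 28 mm high, with springs behind: it stays parallel and gives way along the plate's +x only, 8 N per mm from its rest position, up to 6 mm. Origin: middle of its pressing face (facing the plate's -x) at the level of the plate's top; axes as the plate. At rest the face is 90 mm to +x of the plate's centre.
- vblock: Loose steel vee block, about 0.5 kg, 80 long (x) x 46 wide (y) x 28 mm high; a vee groove 26 wide, 10 mm deep runs lengthwise in its top; end faces whole up to 18 mm height. Origin: centre of its underside. In any place of the row, its x along the plate's x. Slides at 0.5 to 2 N (oiled, friction about 0.2); of a hard push 1 to 3 N is lost to friction before the bar.
- flat1: Loose plain steel block with a flat top bearing two dark dots, 80 (x) x 46 (y) x 28 mm, about 0.5 kg, must stay where it is. Origin: centre of its underside. The four blocks stand side by side along the plate's y, long sides touching (pitch 46.2 mm), their ends up to 8 mm out of line; the row's middle is about 60 mm to -x of the plate's centre.
- flat2: Loose plain steel block with a flat top bearing two dark dots, 80 (x) x 46 (y) x 28 mm, about 0.5 kg, must stay where it is. Origin: centre of its underside. The four blocks stand side by side along the plate's y, long sides touching (pitch 46.2 mm), their ends up to 8 mm out of line; the row's middle is about 60 mm to -x of the plate's centre.
- flat3: Loose plain steel block with a flat top bearing two dark dots, 80 (x) x 46 (y) x 28 mm, about 0.5 kg, must stay where it is. Origin: centre of its underside. The four blocks stand side by side along the plate's y, long sides touching (pitch 46.2 mm), their ends up to 8 mm out of line; the row's middle is about 60 mm to -x of the plate's centre.
- ring: Loose brass setting ring, 42 mm across, 20 mm high, lying on the plate beside the row; leave alone. Origin: centre of its underside.
- plug: Loose steel stepped plug, foot 36 mm across, 45 mm high, standing on the plate beside the row; leave alone. Origin: centre of its underside.
- pinstand: Fixed wooden stand of gauge pins, 140 x 200 x 60 mm with pins up to 138 mm high, on the bench to the left of the plate; keep clear. Origin: centre of its underside.

How it is judged:
By the outcome, as a careful person would: the job done as asked, in the order asked, and still so for the second after the job is handed in, with the robot touching nothing.
It also fails if it takes over 54 s, if anything falls off the work surface, if the arm or the gripper's body presses on something with over 40 N, if the wrist force passes 120 N, or if a joint passes its speed limit or range.

## Working session

There is one attempt and no reset: what is moved stays moved. The work goes in short steps, Python scripts to look and compute and a shell command to move; the robot and the scene stay as the last step left them, time stands still between calls to the robot, and variables do not carry over. Pictures are saved under pics/ and viewed, and the job is handed in when it is done.

```bash
mkdir -p pics; ls
cat > h.py <<'E'
import numpy as np, cv2, pickle
from rig import manip
def snap(n,f):
    c=manip.camera(n); pickle.dump(c,open(f'pics/{f}.pkl','wb'))
    cv2.imwrite(f'pics/{f}.png',c['frame'][:,:,::-1]); return c
def R(c):
    a=np.array(c['attitude'],float)
    if a.shape==(3,3): return a
    w,x,y,z=a
    from scipy.spatial.transform import Rotation as Ro
    return Ro.from_quat([x,y,z,w]).as_matrix()
def ray(c,u,v):
    K=np.array(c['intrinsics']);d=np.array([(u-K[0,2])/K[0,0],(v-K[1,2])/K[1,1]])
    s=d.copy()
    for _ in range(20): s=d/(1+c['k1']*(s@s))
    return R(c)@np.array([s[0],s[1],1])
def at(c,u,v,z):
    o=np.array(c['origin']);r=ray(c,u,v);return o+r*(z-o[2])/r[2]
def proj(c,p):
    q=R(c).T@(np.array(p)-np.array(c['origin']));s=q[:2]/q[2];s=s*(1+c['k1']*(s@s));K=np.array(c['intrinsics'])
    return np.array([K[0,0]*s[0]+K[0,2],K[1,1]*s[1]+K[1,2]])
def load(f): return pickle.load(open(f'pics/{f}.pkl','rb'))
E
python3 - <<'E'
from h import *
for n in ['scene','side','wrist']:
    c=snap(n,n+'0'); print(n,c['origin'],c['attitude'],c['k1'])
print(manip.read_state())
E
```

```text
pics
scene [1327.52365925  110.92149917  609.74197695] [-0.333672    0.65770266  0.59562617 -0.31830752] -0.04932560155181438
side [ 333.04485181 -824.77894608  641.99883862] [-0.49088784  0.86429405 -0.09997302  0.04505906] -0.10618084218101188
wrist [649.99741719  82.27625551 384.11778485] [ 1.47888276e-01  9.89003212e-01 -4.95154286e-06 -1.30535384e-03] -0.018686458267965864
{'time_s': 0.15, 'joints': array([-0.02649495,  0.61568794, -0.01265362,  1.42454798,  0.0081047 ,
        1.10341116, -0.0404057 ]), 'joint_velocities': array([ 0.00013923, -0.00305623, -0.0014985 , -0.00526691, -0.00048379,
        0.00053612,  0.00043944]), 'tau': array([ 1.13936116e-03, -4.59350109e+01,  2.09416850e-01, -1.65943640e+01,
       -6.11101720e-02,  1.81601685e-02,  1.63591380e-04]), 'ee_pos': array([6.49406806e+02, 3.02140668e-02, 2.31747401e+02]), 'tcp_rot': array([-0.00070821,  0.7070761 ,  0.70713675, -0.00070934]), 'ft_force': array([ 0.99297091, -0.85668469,  0.29576373]), 'torque': array([ 0.04381716,  0.00365966, -0.02407953]), 'width': 0.9996032565542353}
```

View pics/scene0.png

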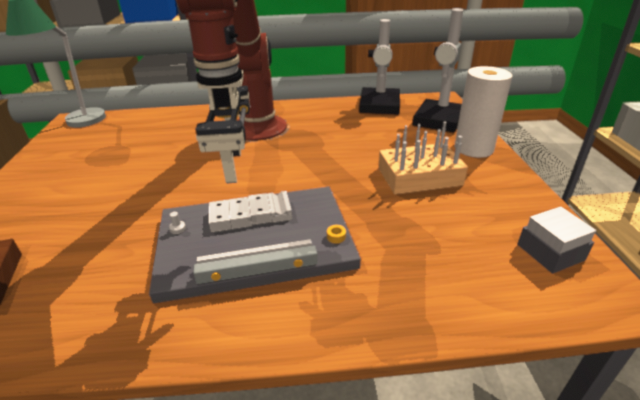

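View pics/side0.png

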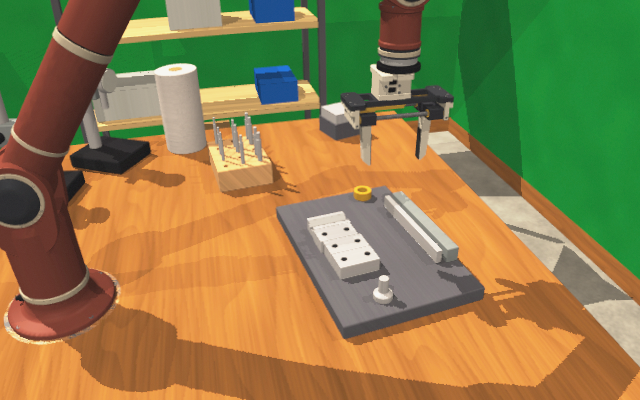

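View pics/wrist0.png

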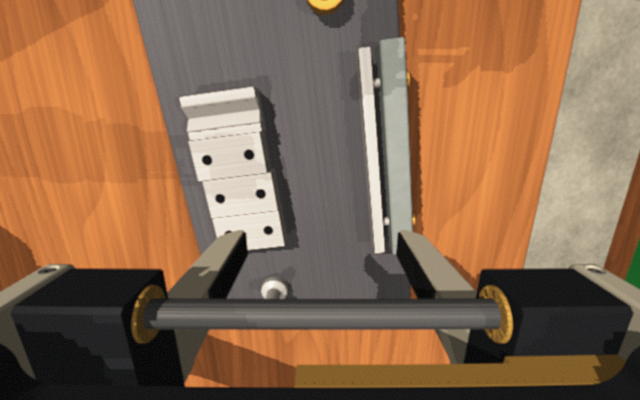

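Run:
```python
from h import *
a=cv2.imread('pics/wrist0.png')[0:270,130:440]
cv2.imwrite('pics/w0z.png',cv2.resize(a,None,fx=2.2,fy=2.2,interpolation=cv2.INTER_CUBIC))
a=cv2.imread('pics/side0.png')[170:350,260:500]
cv2.imwrite('pics/s0z.png',cv2.resize(a,None,fx=3.2,fy=3.2,interpolation=cv2.INTER_CUBIC))
```

```text
(no output)
```

View pics/w0z.png

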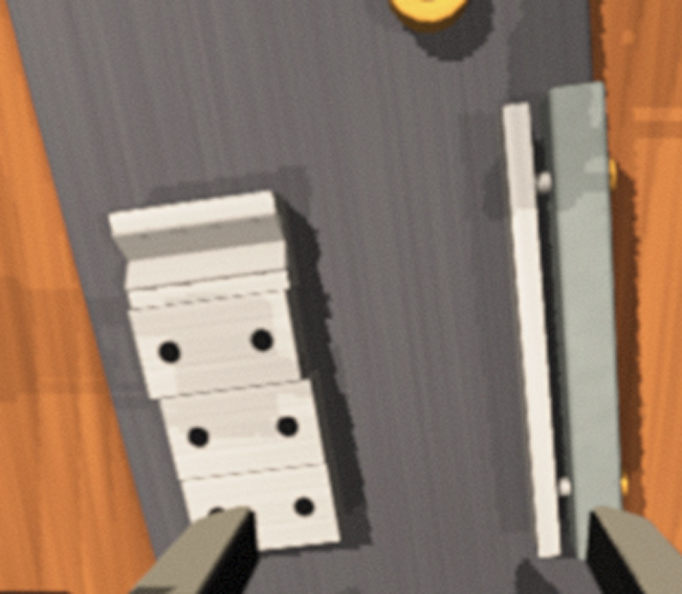

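View pics/s0z.png

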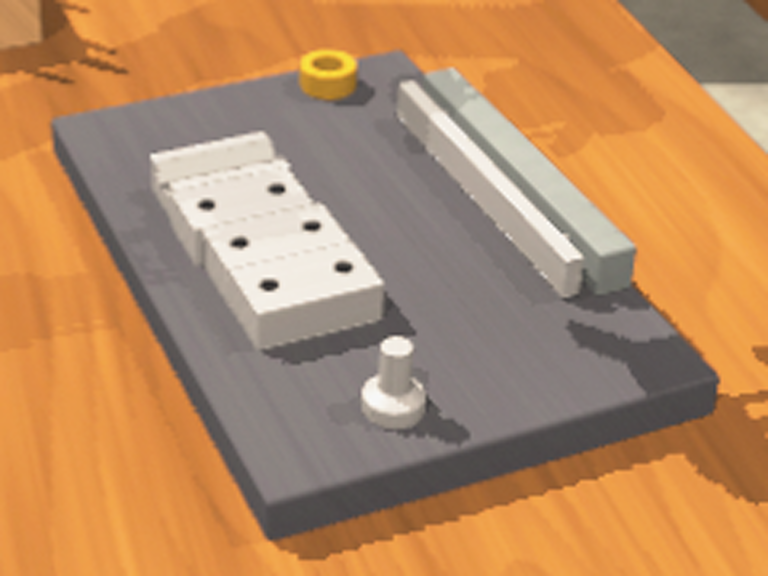

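Run:
```python
from h import *
c=load('wrist0')
P=dict(v_bl=(110,213),v_fl=(272,192),v_br=(131,307),v_fr=(288,289),f1=[(130,311)],f1b=(290,290),f1c=(300,379),f1d=(150,398),f2a=(160,398),f2b=(310,380),f2c=(325,465),f2d=(182,480),s1=(503,105),s2=(528,103),s3=(537,557),s4=(559,555))
for k,p in P.items():
    if isinstance(p,list): p=p[0]
    q=at(c,130+p[0]/2.2,p[1]/2.2,58); P[k]=q; print(k,q[:2].round(1))
for a,b in [('v_bl','v_fl'),('v_br','v_fr'),('s1','s3'),('s2','s4'),('f1','f1b'),('f2a','f2b'),('f2d','f2c')]:
    d=(P[b]-P[a])[:2]; print(a,b,np.linalg.norm(d).round(1),np.arctan2(d[1],d[0]).round(3))
# side: plate corners z=30
s=load('side0')
for p in [(53,120),(404,53),(718,380),(270,503)]: 
    print(at(s,260+p[0]/3.2,170+p[1]/3.2,30)[:2].round(1))
for p in [(398,85),(580,262),(155,155),(268,133)]: print(at(s,260+p[0]/3.2,170+p[1]/3.2,58)[:2].round(1))
for u,v in [(217,118),(238,120),(254,130),(261,155),(245,145)]: print('pin',at(s,u,v,138)[:2].round(0),at(s,u,v,110)[:2].round(0))
```

```text
v_bl [499.5  91.5]
v_fl [578.2 100.6]
v_br [504.   46.7]
v_fr [583.2  55.3]
f1 [503.2  44.7]
f1b [584.2  54.8]
f1c [586.7   9.9]
f1d [ 5.079e+02 -1.000e-01]
f2a [ 5.131e+02 -1.000e-01]
f2b [591.8   9.4]
f2c [597.5 -37.1]
f2d [519.7 -45.8]
s1 [686.5 138.1]
s2 [697.9 139. ]
s3 [713.8 -91.8]
s4 [726.  -90.6]
v_bl v_fl 79.2 0.115
v_br v_fr 79.7 0.108
s1 s3 231.6 -1.453
s2 s4 231.3 -1.449
f1 f1b 81.6 0.124
f2a f2b 79.3 0.12
f2d f2c 78.3 0.111
[445.5 196.6]
[720.6 228.1]
[ 769.3 -182.6]
[ 497.7 -214.4]
[683.6 136.5]
[720.9 -92. ]
[499.2  88.5]
[578.4  96.8]
pin [338. 523.] [338. 598.]
pin [392. 492.] [395. 565.]
pin [426. 410.] [431. 479.]
pin [425. 257.] [430. 317.]
pin [395. 323.] [398. 386.]
```

```bash
python3 -m crank '-3 1 -1 .03 0; -6 2.2 -2 .06 0; -9 3.3 -3.5 .09 0; -12 4.4 -5 .118 0; -15 5.5 -6.5 .118 0; -18 6.5 -8 .118 0; -18 6.5 -8 .118 0; -18 6.5 -8 .118 0'
python3 - <<'E'
from h import *
snap('wrist','w1');snap('side','s1');print(manip.read_state())
E
```

```text
time_s: 1.15
ee_pos: [471.5, 64.8, 153.1]
tcp_rot: [0.001, 0.664, 0.747, 0.001]
ft_force: [0.2, 0.2, 0.1]
width: 0.186
{'time_s': 1.25, 'joints': array([-0.14439312,  0.45847202, -0.05337476,  2.01069351,  0.03852491,
        0.67089896, -0.10557925]), 'joint_velocities': array([ 0.00178347,  0.00021714, -0.00039127,  0.00452373, -0.00136864,
       -0.00023249, -0.00374204]), 'tau': array([-1.41534009e-01, -3.40707207e+01, -1.99948414e-01, -1.14520445e+01,
       -4.71177441e-02,  1.45547261e-02,  1.50992269e-03]), 'ee_pos': array([471.76580545,  64.62284377, 153.18531333]), 'tcp_rot': array([0.00087672, 0.66462622, 0.74717498, 0.00087462]), 'ft_force': array([0.11006651, 0.34744815, 0.81633239]), 'torque': array([-0.03609111,  0.03322172,  0.00639688]), 'width': 0.1046100804682081}
```

View pics/w1.png

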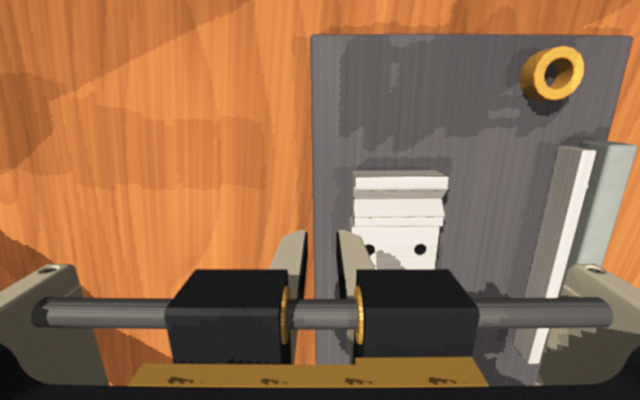

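View pics/s1.png

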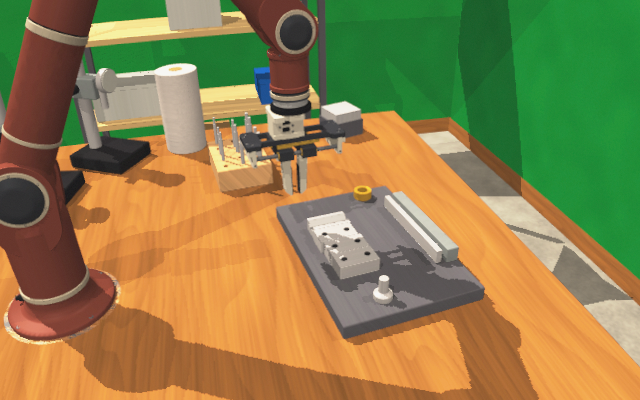

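Run:
```python
from h import *
a=cv2.imread('pics/w1.png')[130:280,290:490]
cv2.imwrite('pics/w1z.png',cv2.resize(a,None,fx=4,fy=4,interpolation=cv2.INTER_CUBIC))
c=load('w1');print(c['origin'])
for p in [(312,37),(315,300),(630,37)]: print(at(c,*p,30).round(1))
```

```text
[461.85528009 146.49096449 305.61412937]
[447.9 200.7  30. ]
[479.1 -57.5  30. ]
[719.5 235.4  30. ]
```

View pics/w1z.png

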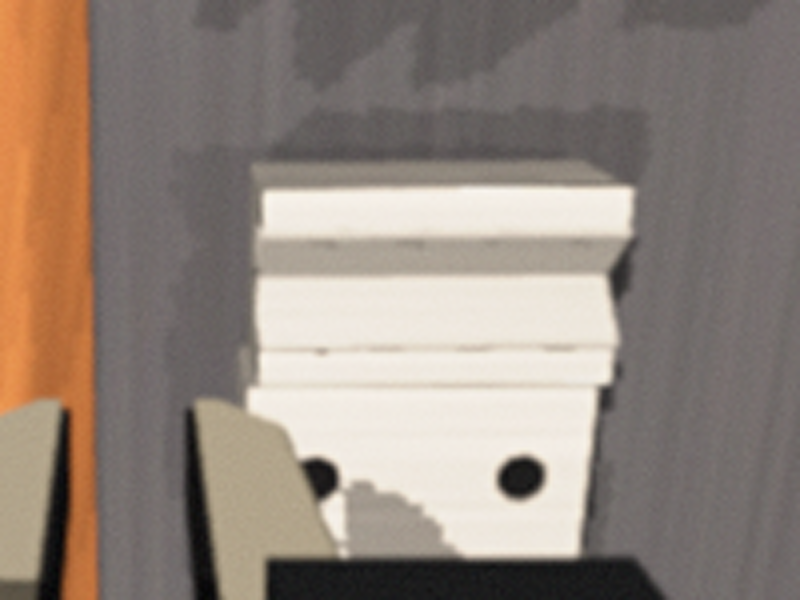

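Run:
```python
from h import *
c=load('w1')
Q=[at(c,290+p[0]/4,130+p[1]/4,58)[:2] for p in [(262,187),(633,186),(613,384),(259,385)]]
print(np.round(Q,1)); Q=np.array(Q)
for a,b in [(0,1),(3,2),(3,0),(2,1)]:
    d=Q[b]-Q[a];print(np.linalg.norm(d).round(1),np.arctan2(d[1],d[0]).round(3))
m=Q.mean(0);print(m)
for y in (.113,.118,.123):
    u=np.array([np.cos(y),np.sin(y)]);n=np.array([-u[1],u[0]])
    print(y,u@m,n@m,'back',m-40*u,'tool err',n@(np.array(manip.read_state()['ee_pos'][:2])-m))
for p in [(583,147),(597,147),(528,362),(545,363)]: print(at(c,*p,58).round(1))
```

```text
[[498.3  91.4]
 [578.1 101. ]
 [584.7  55.2]
 [504.5  45.7]]
80.4 0.12
80.8 0.118
46.1 1.707
46.3 1.715
[541.41144753  73.3599233 ]
0.113 546.2305235195705 11.842678525648722 back [501.6665559   68.84953647] tool err -0.8281373167986413
0.118 546.2829087981573 9.111389254666056 back [501.68960455  68.65086922] tool err -0.477195164161391
0.123 546.3216370324764 6.379872199426562 back [501.71364624  68.4523197 ] tool err -0.12624108166989095
[687.  139.9  58. ]
[699.3 141.4  58. ]
[715.6 -90.3  58. ]
[735.  -89.9  58. ]
```

```bash
python3 -m crank '0 0.05 -2.5 0 0; 0 0.05 -5 0 0; 0 0.05 -7 0 0; 0 0.05 -8.5 0 0; 0 0.05 -9.5 0 0; 0 0.05 -10.2 0 0; 0 0.05 -10.2 0 0; 0 0.05 -10.2 0 0'
python3 - <<'E'
from h import *
snap('wrist','w2');c=snap('side','s2');print(manip.read_state())
a=c['frame'][150:300,250:450,::-1]
cv2.imwrite('pics/s2z.png',cv2.resize(a,None,fx=4,fy=4,interpolation=cv2.INTER_CUBIC))
E
```

```text
time_s: 2.25
ee_pos: [470.4, 65.5, 51.0]
tcp_rot: [0.0, 0.664, 0.748, 0.0]
ft_force: [0.0, -0.3, 0.5]
width: 0.005
{'time_s': 2.35, 'joints': array([-0.15862342,  0.63742344, -0.03824203,  2.09841207,  0.05758383,
        0.40570143, -0.12420744]), 'joint_velocities': array([ 0.0029062 ,  0.00160864,  0.00059737,  0.00362339, -0.00014517,
       -0.00051442, -0.00056028]), 'tau': array([ 7.73185951e-03, -3.74326158e+01, -8.62081884e-03, -7.33662263e+00,
       -2.70797499e-02,  4.21927238e-03,  4.81639483e-05]), 'ee_pos': array([470.3281195 ,  65.59209917,  51.09159915]), 'tcp_rot': array([2.90844037e-04, 6.64162724e-01, 7.47587870e-01, 4.11124573e-04]), 'ft_force': array([-0.09320415, -0.228694  , -0.25908264]), 'torque': array([0.00935357, 0.00054235, 0.03291626]), 'width': 0.0029888455269963406}
```

View pics/s2z.png

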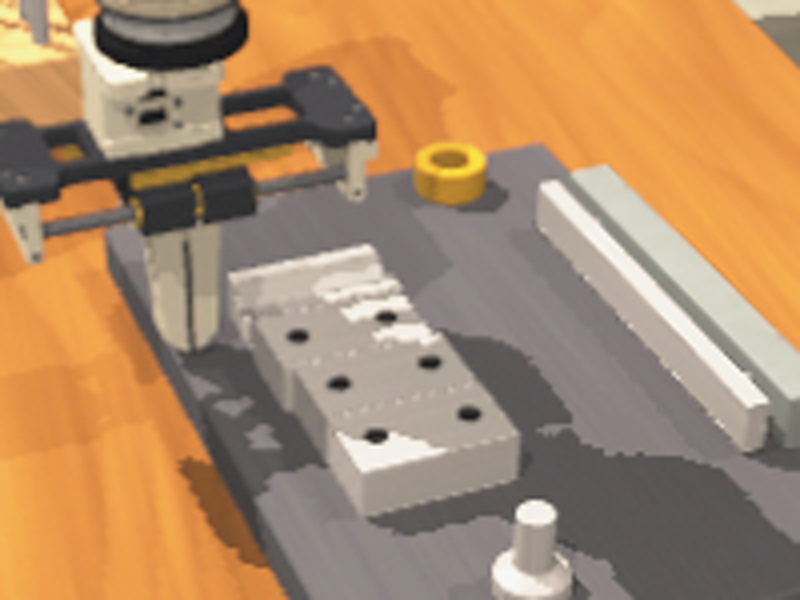

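View pics/w2.png

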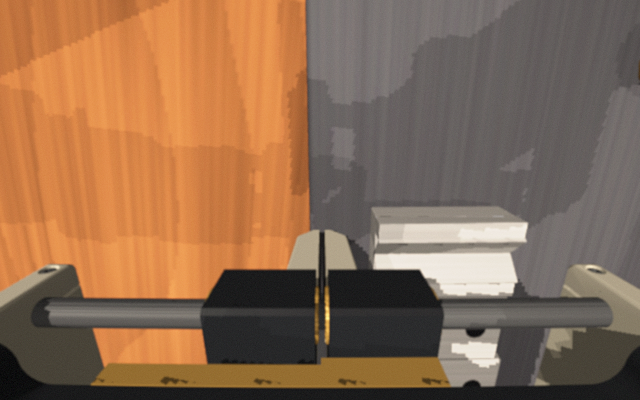

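```bash
python3 -m crank '0 0 0 -.18 0; 0 0 0 -.36 0; 0 0 0 -.54 0; 0 0 0 -.72 0; 0 0 0 -.9 0; 0 0 0 -1.08 0; 0 0 0 -1.26 0; 0 0 0 -1.44 0'
python3 -m crank '0 0 0 -.13 0; 0 0 0 -.13 0; .2 .02 0 -.13 0; .4 .05 0 -.13 0; .6 .07 0 -.13 0; .8 .1 0 -.13 0; .8 .1 0 -.13 0; .8 .1 0 -.13 0'
python3 - <<'E'
from h import *
c=snap('wrist','w3')
from scipy.spatial.transform import Rotation as Ro
s=manip.read_state();w,x,y,z=s['tcp_rot'];T=Ro.from_quat([x,y,z,w]).as_matrix();print(T.round(3),s['ee_pos'],s['joints'],s['ft_force'])
E
```

```text
time_s: 3.35
ee_pos: [470.2, 65.8, 51.0]
tcp_rot: [-0.0, 0.993, 0.121, 0.0]
ft_force: [0.2, -0.5, 0.1]
width: 0.008
time_s: 4.35
ee_pos: [477.9, 66.5, 50.6]
tcp_rot: [-0.0, 0.998, 0.059, -0.0]
ft_force: [-1.1, 0.2, -0.1]
width: 0.006
[[ 0.993  0.119 -0.   ]
 [ 0.119 -0.993  0.   ]
 [-0.    -0.    -1.   ]] [477.85757627  66.47947404  50.62248945] [-0.42800604  0.6751921   0.36863899  2.08561336 -0.52110775  0.46956899
 -1.11398986] [-0.28633806 -0.02713005 -0.00052753]
```

View pics/w3.png

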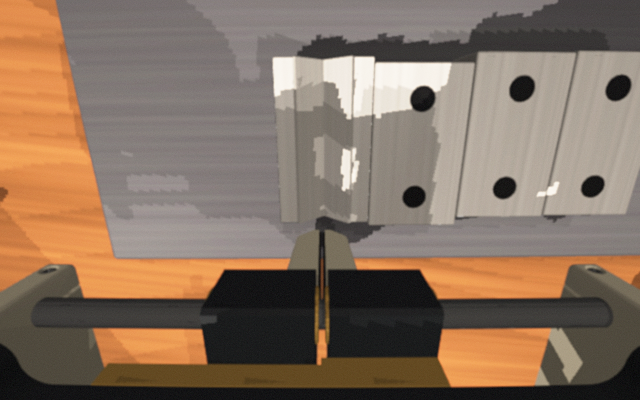

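```bash
python3 -m crank '.3 .04 0 0 0; .6 .07 0 0 0; .9 .11 0 0 0; 1.1 .13 0 0 0; 1.3 .16 0 0 0; 1.5 .18 0 0 0; 1.7 .21 0 0 0; 1.9 .23 0 0 0'
python3 - <<'E'
from h import *
c=snap('wrist','w4')
E
```

```text
time_s: 5.4
ee_pos: [496.6, 68.9, 50.5]
tcp_rot: [-0.0, 0.998, 0.059, -0.0]
ft_force: [-1.8, 0.5, 0.1]
width: 0.003
```

View pics/w4.png

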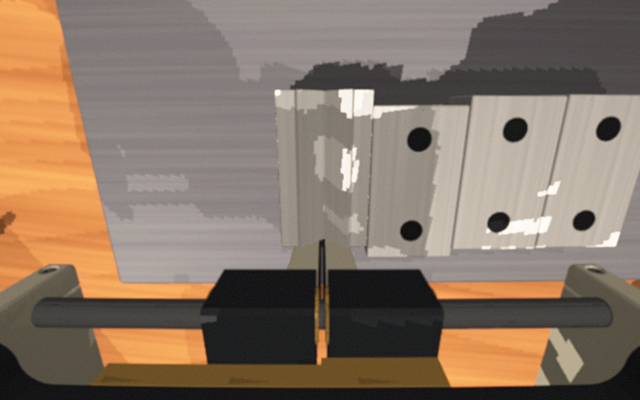

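```bash
python3 -m crank '.2 .03 0 0 0; .4 .05 0 0 0; .7 .09 0 0 0; 1 .12 0 0 0; 1.3 .16 0 0 0; 1.6 .2 0 0 0; 1.9 .23 0 0 0; 2.2 .27 0 0 0'
python3 - <<'E'
from h import *
c=snap('wrist','w5')
E
```

```text
time_s: 6.45
ee_pos: [519.2, 71.6, 50.6]
tcp_rot: [-0.0, 0.998, 0.059, 0.0]
ft_force: [-1.4, 0.4, -1.2]
width: 0.003
```

View pics/w5.png

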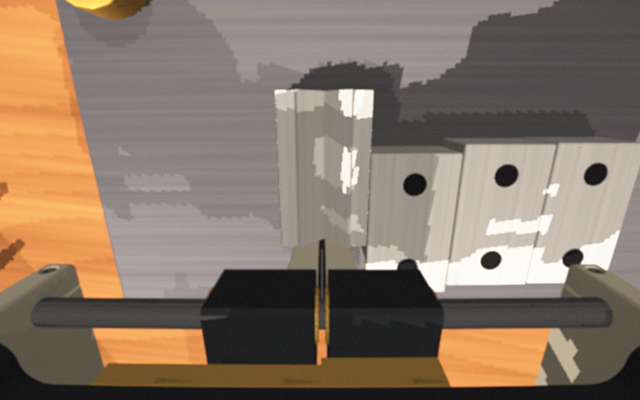

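```bash
python3 -m crank '.3 .04 0 0 0; .6 .07 0 0 0; .9 .11 0 0 0; 1.2 .15 0 0 0; 1.5 .18 0 0 0; 1.8 .22 0 0 0; 2.1 .26 0 0 0; 2.4 .29 0 0 0'
python3 -m crank '.3 .04 0 0 0; .6 .07 0 0 0; .9 .11 0 0 0; 1.2 .15 0 0 0; 1.5 .18 0 0 0; 1.8 .22 0 0 0; 2.1 .26 0 0 0; 2.4 .29 0 0 0'
python3 - <<'E'
from h import *
c=snap('wrist','w6')
E
```

```text
time_s: 7.5
ee_pos: [543.2, 74.5, 50.6]
tcp_rot: [-0.0, 0.998, 0.059, 0.0]
ft_force: [-1.1, 0.6, 0.8]
width: 0.004
time_s: 8.5
ee_pos: [567.2, 77.4, 50.6]
tcp_rot: [-0.0, 0.998, 0.059, 0.0]
ft_force: [-1.7, 0.2, 0.4]
width: 0.003
```

View pics/w6.png

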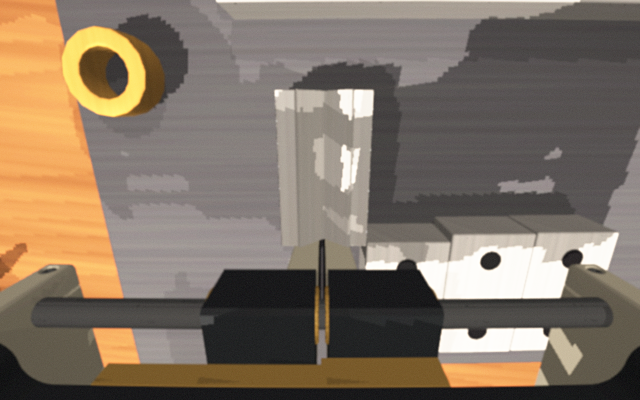

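Run:
```python
from h import *
c=load('w6')
u=np.array([.993,.1187])
for p in [(275,90),(373,90),(281,246),(368,247),(240,19),(330,20),(620,20),(240,17),(330,18)]:
    q=at(c,*p,58)[:2]; print(p,q.round(1),(u@q).round(1))
a=c['frame'][0:130,200:400,::-1]
cv2.imwrite('pics/w6z.png',cv2.resize(a,None,fx=4,fy=4,interpolation=cv2.INTER_CUBIC))
```

```text
(275, 90) [653.  109.8] 661.5
(373, 90) [658.4  64.5] 661.5
(281, 246) [573.4 100.7] 581.4
(368, 247) [578.5  53.6] 580.8
(240, 19) [680.7 127.3] 691.1
(330, 20) [684.9  88.1] 690.6
(620, 20) [701.5 -40.1] 691.9
(240, 17) [681.5 127.3] 691.9
(330, 18) [685.7  88.1] 691.3
```

View pics/w6z.png

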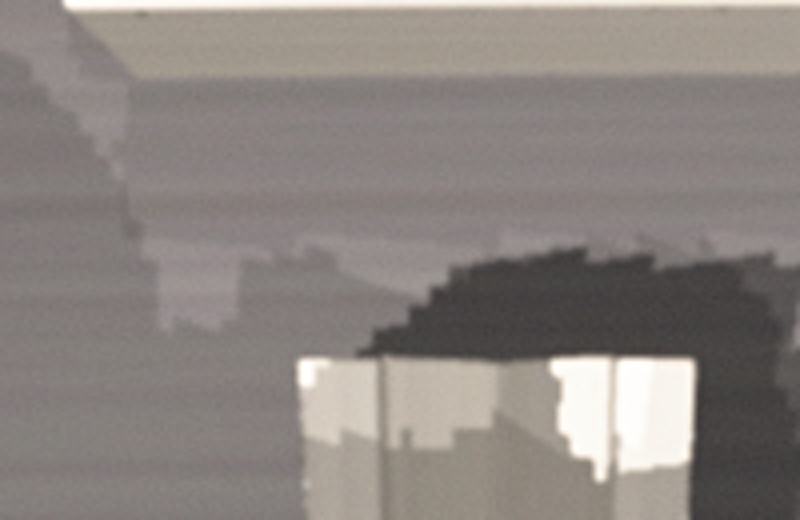

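```bash
python3 -m crank '.3 .04 0 0 0; .6 .07 0 0 0; .9 .11 0 0 0; 1.2 .15 0 0 0; 1.5 .18 0 0 0; 1.8 .22 0 0 0; 2.1 .26 0 0 0; 2.4 .29 0 0 0'
python3 -m crank '.2 .02 0 0 0; .4 .05 0 0 0; .5 .06 0 0 0; .6 .07 0 0 0; .7 .08 0 0 0; .8 .1 0 0 0; .9 .11 0 0 0; .95 .11 0 0 0'
python3 - <<'E'
from h import *
c=snap('wrist','w7')
u=np.array([.993,.1187])
s=manip.read_state();print(u@s['ee_pos'][:2],s['ft_force'])
print([round(float(u@at(c,320,v,58)[:2]),1) for v in range(40,100,5)])
a=c['frame'][20:150,200:400,::-1]
cv2.imwrite('pics/w7z.png',cv2.resize(a,None,fx=4,fy=4,interpolation=cv2.INTER_CUBIC))
E
```

```text
time_s: 9.55
ee_pos: [591.1, 80.3, 50.6]
tcp_rot: [-0.0, 0.998, 0.059, -0.0]
ft_force: [-1.0, -0.2, -0.2]
width: 0.005
time_s: 10.55
ee_pos: [600.5, 81.4, 50.6]
tcp_rot: [-0.0, 0.998, 0.059, 0.0]
ft_force: [-1.8, 0.5, -0.6]
width: 0.008
606.0710543982916 [-1.40951773  0.34428073 -0.44996057]
[716.2, 714.2, 712.1, 710.1, 708.0, 705.9, 703.8, 701.6, 699.5, 697.3, 695.1, 692.9]
```

View pics/w7z.png

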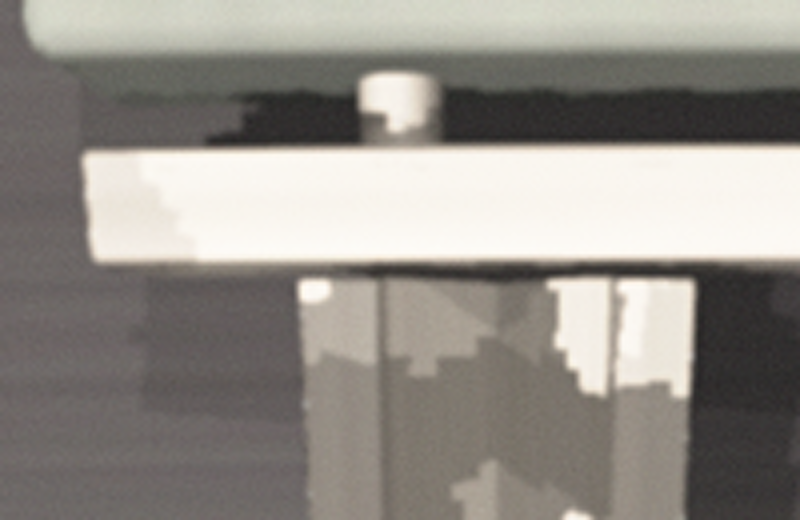

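```bash
python3 -m crank '.025 .003 0 0 0; .05 .006 0 0 0; .075 .009 0 0 0; .1 .012 0 0 0; .12 .014 0 0 0; .14 .017 0 0 0; .16 .019 0 0 0; .18 .021 0 0 0'
```

```text
time_s: 11.6
ee_pos: [602.3, 81.5, 50.6]
tcp_rot: [-0.0, 0.998, 0.059, 0.0]
ft_force: [-1.3, -0.5, -0.6]
width: 0.001
```

Run:
```python
from h import *
import time
s=manip.read_state();print(s['time_s'],s['ee_pos'],s['ft_force'])
```

```text
11.6 [602.28517643  81.51472459  50.63278484] [-1.25206808 -0.50574456 -0.56199579]
```

```bash
python3 -m crank '.01 .001 0 0 0; .02 .002 0 0 0; .03 .004 0 0 0; .04 .005 0 0 0; .05 .006 0 0 0; .06 .007 0 0 0; .07 .008 0 0 0; .08 .01 0 0 0'
```

```text
time_s: 12.6
ee_pos: [602.6, 81.5, 50.5]
tcp_rot: [-0.0, 0.998, 0.059, -0.0]
ft_force: [-3.1, -0.8, 0.7]
width: 0.005
```

```bash
python3 -m crank '.01 .001 0 0 0; .02 .002 0 0 0; .03 .004 0 0 0; .04 .005 0 0 0; .05 .006 0 0 0; .06 .007 0 0 0; .07 .008 0 0 0; .08 .01 0 0 0'
```

```text
time_s: 13.6
ee_pos: [603.0, 81.6, 50.5]
tcp_rot: [-0.0, 0.998, 0.059, -0.001]
ft_force: [-5.2, -1.3, 2.3]
width: 0.005
```

```bash
python3 -m crank '.015 .002 0 0 0; .03 .004 0 0 0; .045 .005 0 0 0; .06 .007 0 0 0; .075 .009 0 0 0; .09 .011 0 0 0; .105 .013 0 0 0; .12 .014 0 0 0'
```

```text
time_s: 14.6
ee_pos: [603.2, 81.6, 50.2]
tcp_rot: [-0.0, 0.998, 0.059, -0.002]
ft_force: [-6.1, -2.5, 2.8]
width: 0.007
```

Run:
```python
from h import *
F=[]
for i in range(6):
    c=manip.camera('wrist') if i else snap('wrist','w8'); s=manip.read_state(); F.append(s['ft_force'])
F=np.array(F);print(F.round(1),F.mean(0).round(2),s['ee_pos'],s['torque'])
a=c['frame'][20:280,150:450,::-1]
cv2.imwrite('pics/w8z.png',cv2.resize(a,None,fx=2.3,fy=2.3,interpolation=cv2.INTER_CUBIC))
```

```text
[[-6.7 -0.7  2.4]
 [-6.1 -1.6  2.3]
 [-7.3 -1.4  2.3]
 [-5.6 -1.2  2.8]
 [-7.7 -0.7  2.9]
 [-6.6 -1.4  2.6]] [-6.67 -1.15  2.57] [603.21961173  81.57476787  50.24511506] [-0.20396444  1.51090071  0.07791987]
```

View pics/w8z.png

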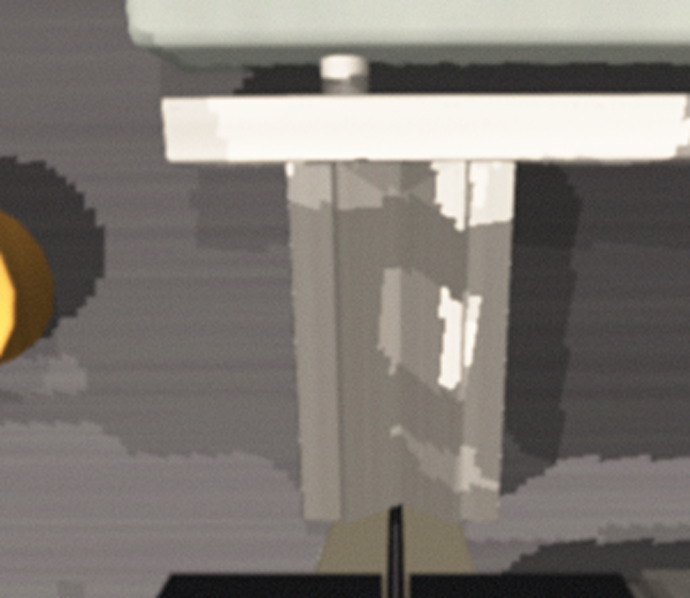

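```bash
python3 -m crank '.025 .003 0 0 0; .05 .006 0 0 0; .075 .009 0 0 0; .1 .012 0 0 0; .125 .015 0 0 0; .15 .018 0 0 0; .175 .021 0 0 0; .2 .024 0 0 0'
python3 - <<'E'
from h import *
F=[]
for i in range(4):
    manip.camera('wrist'); s=manip.read_state(); F.append(s['ft_force'])
F=np.array(F);print(F.round(1),F.mean(0).round(2),s['ee_pos'])
E
```

```text
time_s: 15.9
ee_pos: [603.5, 81.6, 49.9]
tcp_rot: [-0.0, 0.998, 0.059, -0.004]
ft_force: [-9.5, -1.8, 4.5]
width: 0.002
[[-9.  -1.8  3.2]
 [-9.5 -0.6  3.4]
 [-8.8 -2.3  3.6]
 [-8.9 -1.7  4.2]] [-9.06 -1.63  3.59] [603.54820634  81.63259772  49.87769328]
```

```bash
python3 -m crank '.04 .005 0 0 0; .08 .01 0 0 0; .12 .014 0 0 0; .16 .019 0 0 0; .18 .021 0 0 0; .18 .021 0 0 0; .18 .021 0 0 0; .18 .021 0 0 0'
python3 - <<'E'
from h import *
F=[]
for i in range(8):
    c=manip.camera('side' if i==7 else 'wrist') if i else snap('wrist','w9'); s=manip.read_state(); F.append(s['ft_force'])
F=np.array(F);print(F.mean(0).round(2),s['ee_pos'])
a=c['frame'][150:290,280:480,::-1]
cv2.imwrite('pics/s9z.png',cv2.resize(a,None,fx=4,fy=4,interpolation=cv2.INTER_CUBIC))
E
```

```text
time_s: 17.1
ee_pos: [603.8, 81.7, 49.5]
tcp_rot: [-0.0, 0.998, 0.059, -0.006]
ft_force: [-11.2, -1.1, 4.4]
width: 0.002
[-10.77  -1.98   4.56] [603.75567236  81.68406919  49.54931491]
```

View pics/s9z.png

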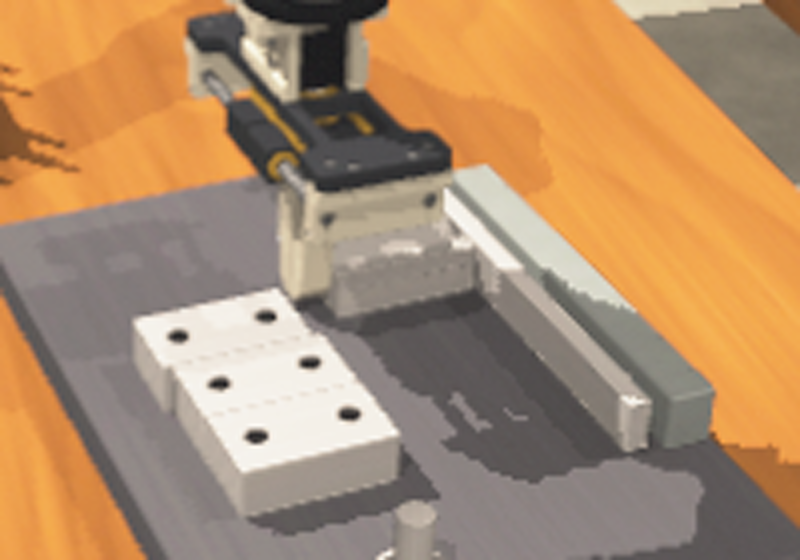

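```bash
python3 -m crank '.03 .004 0 0 0; .03 .004 0 0 0; .03 .004 0 0 0; .03 .004 0 0 0; .03 .004 0 0 0; .03 .004 0 0 0; .03 .004 0 0 0; .03 .004 0 0 0'
python3 -m crank '-.03 -.004 0 0 0; -.06 -.007 0 0 0; -.09 -.011 0 0 0; -.12 -.014 0 0 0; -.15 -.018 0 0 0; -.18 -.021 0 0 0; -.21 -.025 0 0 0; -.24 -.029 0 0 0'
python3 -m crank '-.03 -.004 0 0 0; -.06 -.007 0 0 0; -.09 -.011 0 0 0; -.12 -.014 0 0 0; -.15 -.018 0 0 0; -.18 -.021 0 0 0; -.21 -.025 0 0 0; -.24 -.029 0 0 0'
```

```text
time_s: 18.5
ee_pos: [603.9, 81.7, 49.5]
tcp_rot: [-0.0, 0.998, 0.059, -0.006]
ft_force: [-11.2, -1.6, 4.2]
width: 0.007
time_s: 19.5
ee_pos: [603.7, 81.6, 49.5]
tcp_rot: [0.0, 0.998, 0.059, -0.003]
ft_force: [-7.2, -0.9, 0.1]
width: 0.005
time_s: 20.5
ee_pos: [603.2, 81.8, 49.8]
tcp_rot: [0.0, 0.998, 0.059, -0.001]
ft_force: [-5.0, -1.3, -1.8]
width: 0.007
```

```bash
python3 -m crank '0 0 -.02 0 0; 0 0 -.05 0 0; -.02 -.002 -.07 0 0; -.05 -.006 -.08 0 0; -.08 -.01 -.09 0 0; -.11 -.013 -.09 0 0; -.14 -.017 -.09 0 0; -.16 -.019 -.09 0 0'
```

```text
time_s: 21.5
ee_pos: [603.1, 81.7, 49.8]
tcp_rot: [-0.0, 0.998, 0.059, 0.0]
ft_force: [-3.6, -1.9, -0.8]
width: 0.005
```

```bash
python3 -m crank '0 -.02 -.01 0 0; 0 -.04 -.02 0 0; -.02 -.05 -.02 0 0; -.04 -.05 -.02 0 0; -.06 -.05 -.02 0 0; -.08 -.06 -.02 0 0; -.1 -.06 -.02 0 0; -.12 -.06 -.02 0 0'
```

```text
time_s: 22.5
ee_pos: [602.7, 80.6, 49.9]
tcp_rot: [0.0, 0.998, 0.059, 0.001]
ft_force: [0.0, -0.1, 0.1]
width: 0.006
```

```bash
python3 -m crank '-.03 -.004 0 0 0; -.06 -.007 0 0 0; -.09 -.011 0 0 0; -.14 -.016 0 0 0; -.2 -.024 0 0 0; -.3 -.036 0 0 0; -.4 -.048 0 0 0; -.5 -.06 0 0 0'
python3 - <<'E'
from h import *
c=snap('wrist','w10')
a=c['frame'][20:280,150:450,::-1]
cv2.imwrite('pics/w10z.png',cv2.resize(a,None,fx=2.3,fy=2.3,interpolation=cv2.INTER_CUBIC))
E
```

```text
time_s: 23.5
ee_pos: [596.5, 80.4, 49.5]
tcp_rot: [-0.0, 0.998, 0.059, -0.0]
ft_force: [0.3, -0.8, -0.6]
width: 0.006
```

View pics/w10z.png

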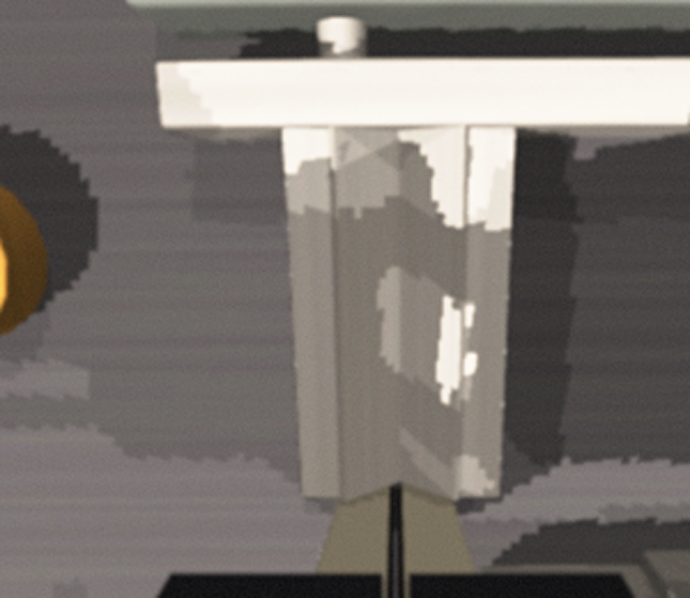

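```bash
python3 -m crank '-.3 -.04 0 0 0; -.6 -.07 .2 0 0; -.6 -.07 1.2 0 0; -.6 -.07 3 0 0; -.6 -.07 6 0 0; -.6 -.07 9 0 0; -.6 -.07 11 0 0; -.6 -.07 12 0 0'
python3 -m crank '-2 0 3 0 0; -4 0 6 0 0; -6 0 8 0 0; -6 0 8 0 0; -6 0 8 0 0; -6 0 8 0 0; -6 0 8 0 0; -6 0 8 0 0'
python3 - <<'E'
from h import *
snap('wrist','w11');c=snap('side','s11')
a=c['frame'][170:350,260:500,::-1]
cv2.imwrite('pics/s11z.png',cv2.resize(a,None,fx=3.2,fy=3.2,interpolation=cv2.INTER_CUBIC))
E
```

```text
time_s: 24.55
ee_pos: [591.5, 79.6, 172.1]
tcp_rot: [-0.0, 0.998, 0.059, 0.002]
ft_force: [-0.3, 0.2, 0.3]
width: 0.006
time_s: 25.55
ee_pos: [530.6, 79.6, 249.0]
tcp_rot: [0.0, 0.998, 0.059, -0.0]
ft_force: [0.8, 0.1, 0.1]
width: 0.005
```

View pics/w11.png

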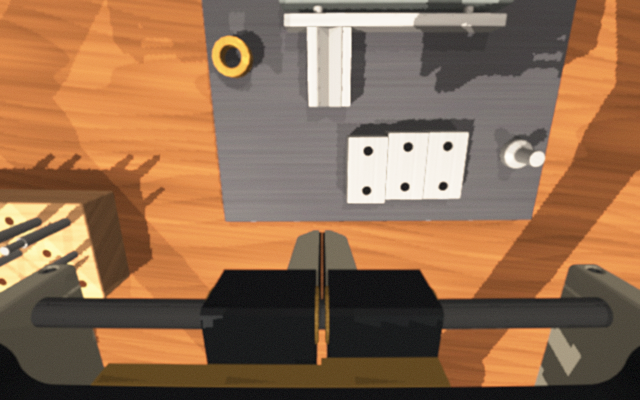

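View pics/s11z.png

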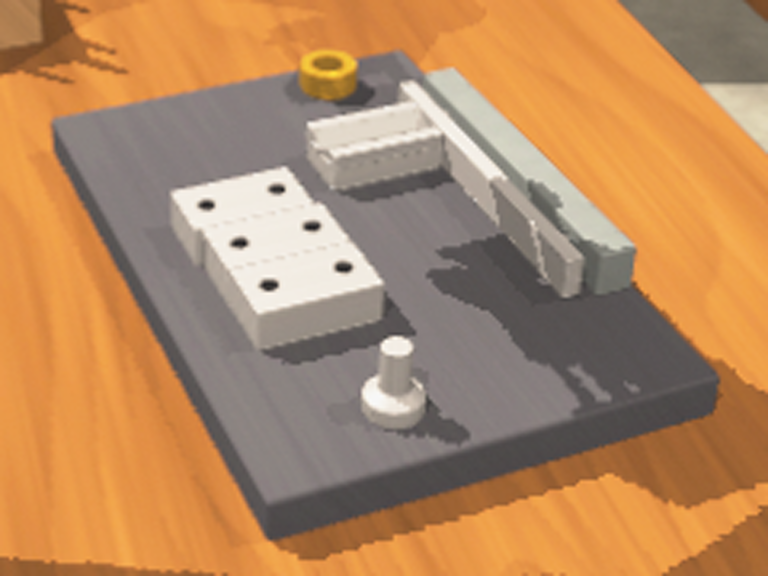

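Run:
```python
from h import *
c=load('w11');a=c['frame'][0:120,270:400,::-1]
cv2.imwrite('pics/w11z.png',cv2.resize(a,None,fx=5,fy=5,interpolation=cv2.INTER_CUBIC))
g=[cv2.cvtColor(load(f)['frame'],cv2.COLOR_RGB2GRAY)[170:350,260:500] for f in('side0','s11')]
def dots(g):
    m=(g<45).astype(np.uint8);n,_,s,ce=cv2.connectedComponentsWithStats(m)
    return np.array([ce[i] for i in range(1,n) if 5<s[i,4]<40 and ce[i][0]<130])
for x in g: print(dots(x).round(2).tolist())
```

```text
[]
[]
```

View pics/w11z.png

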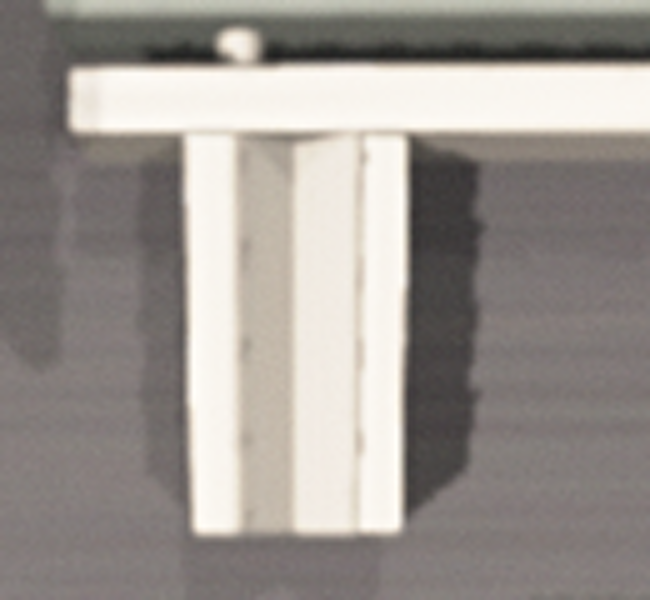

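Run:
```python
from h import *
g=[np.float32(cv2.cvtColor(load(f)['frame'],cv2.COLOR_RGB2GRAY)) for f in('side0','s11')]
for x,y in [(206,205),(277,189),(239,242),(312,226),(269,285),(343,267),(328,75),(395,390)]:
    u,v=int(260+x/3.2),int(170+y/3.2)
    print([np.round(cv2.phaseCorrelate(*[np.ascontiguousarray(i[v-7:v+8,u-7:u+8]) for i in g])[0],2)])
manip.sign_off()
```

```text
[array([0.11, 0.66])]
[array([0.48, 0.25])]
[array([0.44, 0.44])]
[array([0.64, 0.45])]
[array([0.52, 0.53])]
[array([0.5 , 0.51])]
[array([0.62, 0.04])]
[array([0.52, 0.51])]
the job is handed in; nothing more can be done
```

I pushed the vee block, which stood at the left (+y) end of the row, straight out with the closed fingertips low on its end face. It now sits at the stop bar, and I have handed in the job at about 26 s of the 54 s allowed.

- **Press:** The force at the tool stood at about 11 to 11.5 N for roughly 2 s. After friction I put that at about 9 to 11 N on the bar, and no reading came near 18 N. I did not measure the bar force directly.
- **Release:** I eased off over about 5 s until the wrist force read zero, then backed away and lifted clear.
- **Block at the bar:** The last wrist pictures show it flat, square and touching the bar, with no visible gap.
- **Other parts:** Comparing side pictures from before and after, the dots on the three plain blocks, the ring and the plug all show about the same offset, roughly half a pixel. I read that as an artefact of the comparison rather than movement. The offset of one dot on the plain block next to the vee block scattered by about 0.4 pixel, and the ring's by about 0.5. By eye the plain blocks' dots are in the same positions.
- **Departures from a clean push:**
  - During the press the fingers pushed down on the block with about 4.5 N.
  - While easing off there was briefly about 2 N of upward drag and 1.5 N sideways on the block. I corrected both, and I saw no tilt in the pictures taken before and after.

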